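Index the next vial under the light shield of a turbidity meter

TASK

The red-capped vial in the turbidity meter's carousel is to be measured next: swing the black light shield up out of the way, turn the carousel by its blue press-and-turn knob until the red-capped vial stands in the measuring position and the knob has sprung up and locked there, and close the light shield fully over it. The knob has to be held down while it turns, and it is too far for one twist of the hand; do not force it against its lock. Do not touch the vials with the fingers or tip them out of their cups, and leave the other things on the bench where they are.

Things in the scene. Friction and masses are not known exactly. Their poses are not given: they have to be found in the camera images.
- instrument: White bench turbidity meter, fixed to the bench: round housing, radius 125 mm, with a side housing (136 mm wide, 70 mm high, reaching 206 mm from the axis) on its +y side. Origin on the bench, on the vertical axis of its carousel; z up. The measuring position, under the black light shield, lies at +y of the axis.
- carousel: Aluminium disc, radius 118 mm, top 35 mm above the bench, with six black vial cups (outer radius 17 mm, rim 50 mm high) at 85 mm from the axis, 60 degrees apart. Origin as the instrument's; turns about z, either way without end, but only while its knob is pressed; locks every 60 degrees.
- knob_grip (a point): Grip point of the carousel's knob, on the axis, 104 mm above the bench when the knob is up; moves and turns with it. The knob is a black ribbed cap (radius 48 mm, top 80 mm above the bench) with an upright blue grip bar: 64 mm long along this point's x, 16 mm thick along y, its top 14 mm above this point.
- press_knob (a joint): How far the knob is pressed down, m: 0 is up, carousel locked; pressed more than 0.010 (about 13 N; stop at 0.012) the carousel is free. Let go between two stations, the knob stays down at about 0.0095, riding on the lock, and springs up to 0 when the carousel comes within about 2 degrees of a station.
- read_point (a point): Centre of the measuring position: where the middle of a vial's underside is when its cup stands there, 38 mm above the bench. Fixed on the instrument, with its axes.
- shield_grip (a point): Middle of the light shield's handle: grey round bar, 13 mm thick, 74 mm long along this point's x, outer end at -x. Closed, it lies 115 mm above the bench. Turns with the shield, which is a black cup upside down, outer radius 25 mm, 58 mm high, its axis 66 mm from here at +x.
- shield_hinge (a point): Middle of the light shield's hinge, 53 mm above the bench, 147 mm from the carousel's axis; its x is the hinge's axis, parallel to the handle. The handle lies 88 mm from it. Axes as the instrument's.
- light_shield (a joint): Opening angle of the light shield, rad: 0 closed (down over the measuring position), up to 1.45 swung up and outwards, away from the knob. A stiff hinge: it stays where it is left; about 5 N at the handle move it.
- vial_white: Screw-cap vial in a cup of the carousel, clear glass, white cap, colourless contents; diameter 21 mm, 44 mm high, top 83 mm above the bench. Origin at the middle of its underside.
- vial_brown: Screw-cap vial in a cup of the carousel, brown glass, white cap; diameter 21 mm, 44 mm high, top 83 mm above the bench. Origin at the middle of its underside.
- vial_red: Screw-cap vial in a cup of the carousel, the red-capped vial: clear glass, red cap, pink contents; diameter 21 mm, 44 mm high, top 83 mm above the bench. Origin at the middle of its underside.
- vial_blue: Screw-cap vial in a cup of the carousel, clear glass, blue cap; diameter 21 mm, 44 mm high, top 83 mm above the bench. Origin at the middle of its underside.
- vial_black: Screw-cap vial in a cup of the carousel, clear glass, black cap; diameter 21 mm, 44 mm high, top 83 mm above the bench. Origin at the middle of its underside.
- vial_pink: Screw-cap vial in a cup of the carousel, clear glass, white cap, pink contents; diameter 21 mm, 44 mm high, top 83 mm above the bench. Origin at the middle of its underside.
- bench_timer: Bystander: white timer, 70x64x20 mm, origin under its middle.
- wash_bottle: Bystander: wash bottle with red cap and bent spout, 168 mm high, 64 mm thick, origin at its underside.
- clear_dish: Bystander: petri dish, 69 mm wide, 14 mm high, origin under its middle.

How it is judged (in metres and radians):
At the end, for the whole second after the job is handed in: The red-capped vial stands at rest within 5 mm of the measuring position, the knob is up within 2 mm (locked), the shield is closed to within 0.06 rad, and all six vials stand upright (within 0.15 rad) in their cups, undersides 34 to 42 mm above the bench, within 91 mm of the axis (horizontal distance between vial_red and read_point below 0.005 m and value of joint press_knob below 0.002 m and value of joint light_shield below 0.06 rad and angle between each of vial_white, vial_brown, vial_red, vial_blue, vial_black, vial_pink's own z axis and vertical below 0.15 rad and z of vial_white in the frame of instrument between 0.034 and 0.042 m and horizontal distance between each of vial_white, vial_brown, vial_red, vial_blue, vial_black, vial_pink and instrument below 0.091 m and z of vial_brown in the frame of instrument between 0.034 and 0.042 m and z of vial_red in the frame of instrument between 0.034 and 0.042 m and z of vial_blue in the frame of instrument between 0.034 and 0.042 m and z of vial_black in the frame of instrument between 0.034 and 0.042 m and z of vial_pink in the frame of instrument between 0.034 and 0.042 m and linear speed of vial_red below 0.02 m/s); the robot touches nothing.
It fails at once if a vial is touched by the fingers (more than 1 N) (contact force between the fingers and vial_white above 1 N or contact force between the fingers and vial_brown above 1 N or contact force between the fingers and vial_red above 1 N or contact force between the fingers and vial_blue above 1 N or contact force between the fingers and vial_black above 1 N or contact force between the fingers and vial_pink above 1 N).
It fails at once if a vial is tipped over or thrown out of its cup (angle between any of vial_white, vial_brown, vial_red, vial_blue, vial_black, vial_pink's own z axis and vertical above 0.6 rad).
It fails at once if the knob is forced round against its lock (more than 450 N on it from the fingers) (contact force between the fingers and carousel above 450 N).
It fails at once if the timer, the wash bottle or the petri dish is moved by more than 20 mm (distance of any of bench_timer, wash_bottle, clear_dish from where it was at the start of the episode above 0.02 m).
It also fails if it takes over 72 s, if anything falls off the work surface, if the arm or the gripper's body presses on something with over 40 N, if the wrist force passes 120 N, or if a joint passes its speed limit or range.

ROBOT

A 6-joint arm with a two-finger parallel gripper is mounted at the origin on a cart in front of the work surface, level with it; the furniture and walls round the work are solid. World frame = base frame: x ahead of the robot, y to its left, z up, the work surface at z = 0. Lengths are in mm, angles in rad, forces in N, time in s.
With the tool pointing down it reaches from about 375 to 975 mm from the base axis. Payload 3.8 kg.
Tool frame: the origin (TCP) lies between the finger pads; the fingertips stand 19 mm ahead of it and the grasp point (between the pads) is the TCP; z points along the fingers, y is the direction in which the jaws open and shut (so a half turn about z gives the same grasp; the last joint's range is limited). The gripper opens to 85 mm and grips with 20 to 120 N. Pads are 22 mm wide; open, the fingers measure 114 mm over their backs; the gripper's body (76 mm by 85 mm) begins 54 mm behind the grasp point. The pads swing forward as they close: fully open they stand 13 mm farther back than shut.
Start: joints at [1.178, 0.264, 1.604, -0, 1.274, -0.037], TCP at [235.127, 632.719, 250.28] pointing down, gripper open.
Joint ranges: [-2.63, 2.63], [-0.94, 2.18], [0.31, 2.57], [-1.31, 4.45], [0, 2.66], [-2.55, 2.55]. Speed limits (rad/s): [2.57, 2.57, 3.14, 3.14, 3.14, 3.14].

INTERFACE

Orientations are given as a 3x3 rotation matrix whose columns are the frame's x, y, z axes.
In Python, from station import env gives the robot as it stands. The module is installed in compiled form; this text tells all that it offers.
- The arm moves only by the tool apply_moves, never from a script. Its argument "moves" is a list of rows, each a list of 3 entries, a list of its own where there are three numbers: the shift along the tool's x, y, z in mm, then the turn about the tool's z in rad, then the finger opening in mm, from 0 to 85.4. In form: [[[dx, dy, dz], twist, gripper], ...]. A call has 1 to 20 rows; each row shifts and turns the commanded pose from where the row before left it, along the tool's axes as they then stand; what a row does not reach is not made up. A row lasts 1/10 s, in which the tool goes at most 50 mm and 8.59 degrees, less where a joint would pass 70% of its speed; a pose out of reach is approached as far as the arm can. A call with a gripper value outside its range is refused whole. The fingers move at their own pace and stop on an object; the grip force is fixed at half the most. Time passes only in rows, so rows that do not move let the fingers close. It gives the time, the measured TCP pose, the force and the opening at its end, in the units of the state.
- env.read_state(): the state, without advancing time (a new reading comes with each control period).
- env.get_image(name): name is "scene" or "side" or "wrist"; returns a dict with "img" (420x560x3 uint8, red, green, blue), "range_z" (420x560 float32, mm along the optical axis (not along the pixel's ray), 0 where there is no reading), "camera_matrix" (3x3 intrinsics, pixels), "k1" (the pictures are not rectified: a ray, as slopes to the right and down, at radius r is drawn at 1 + k1 r^2 times it, then the intrinsics apply), "R" (3x3) and "t" (3): a world point X has camera coordinates R X + t; the wrist camera has in their place "tool_from_camera" (4x4, takes a point from camera to tool coordinates, whose origin is the TCP and whose axes are the flange's). Camera axes: x right, y down, z forward; pixel columns grow to the right and rows downward; lengths in mm; the calibration is good to about 2 mm. A picture is of the moment at which its call begins: read the wrist's pose just before it.
- env.finish_job(): hands the job in, once; it reports no verdict.
Trained networks look in the newest picture that a camera, given by its name, has taken for a name from the list of things; names that differ only in an ending like _2 or _b are one class to them, and where a whole thing is asked for, a point or a joint stands for the part that bears it (a point fixed in the world has none). Each returns a list of dicts, best first, with "p" (0 to 1); they miss things now and then, are a little off and sometimes report something else, mostly with a low value. They report only what shows in the picture. A call takes as long as a camera call.
- env.boxes_of(thing, camera): "uv" ([column, row] in pixels, amid what is visible of it).
The state is a dict: "time_s": time; "qpos": joint angles; "qvel": joint speeds; "joint_efforts": joint torques, N m; "ee_pos": TCP position; "ee_rot": TCP orientation; "ft_force": force on the tool from outside, world axes, zero at the start; "wrist_torque": the same for the moment, N m; "grip_width": opening from 0.0 (shut) to 1.0 (fully open).
Only numpy, scipy, OpenCV 4.12 (cv2) and the standard library are available. Lean on these libraries where they do the work, as an engineer would, in place of code of your own. Each camera call takes 0.05 s, during which the arm holds its last target. There are 200 camera calls.

## Working session

There is one attempt and no reset: what is moved stays moved. The work goes in short steps, Python scripts to look and compute and a tool call to move; the robot and the scene stay as the last step left them, time stands still between calls to the robot, and variables do not carry over. Pictures are saved under pics/ and viewed, about 8 in all and at most 12, crops included, and the job is handed in when it is done.

Besides the shell and the picture viewer there is one more tool, called after "Emit:" in YAML: its name, and indented under it one key for each argument. apply_moves: Moves the arm, as the interface text tells. Its arguments: {"type":"object","properties":{"moves":{"type":"array"}},"required":["moves"]}

```bash
mkdir -p pics; cat > h.py <<'E'
from station import env
import numpy as np, cv2
def cam(n):
    s=env.read_state(); d=env.get_image(n)
    if 'R' not in d:
        T=np.array(d['tool_from_camera']); Rw=np.array(s['ee_rot']).reshape(3,3); p=np.array(s['ee_pos'])
        M=Rw@T[:3,:3]; c=Rw@T[:3,3]+p
        d['R']=M.T; d['t']=-M.T@c
    return d
def ray(d,uv):
    K=np.array(d['camera_matrix']); q=np.array([(uv[0]-K[0,2])/K[0,0],(uv[1]-K[1,2])/K[1,1]])
    x=q.copy()
    for _ in range(30): x=q/(1+d['k1']*(x@x))
    R=np.array(d['R']); return -R.T@np.array(d['t']).ravel(), R.T@np.array([x[0],x[1],1.])
def atz(d,uv,z):
    c,r=ray(d,uv); return c+r*(z-c[2])/r[2]
def rng(d,uv):
    c,r=ray(d,uv); v=int(round(uv[1]));u=int(round(uv[0])); w=d['range_z'][max(v-1,0):v+2,max(u-1,0):u+2]; w=w[w>0]
    return c+r*np.median(w) if w.size else np.full(3,np.nan)
def save(d,n): cv2.imwrite('pics/'+n,cv2.cvtColor(d['img'],cv2.COLOR_RGB2BGR))
def proj(d,X):
    c=np.array(d['R'])@X+np.array(d['t']).ravel(); x=c[:2]/c[2]; x=x*(1+d['k1']*(x@x)); K=np.array(d['camera_matrix']); return K[0,0]*x[0]+K[0,2],K[1,1]*x[1]+K[1,2]
E
python3 - <<'E'
from h import *
np.set_printoptions(precision=1,suppress=True)
s=env.read_state(); print(s)
for n in ['scene','side','wrist']:
    d=cam(n); save(d,n+'0.png')
    print(n,'cam at',ray(d,(280,210))[0])
    for t in ['instrument','carousel','knob_grip','shield_grip','vial_red','vial_white','vial_brown','vial_blue','vial_black','vial_pink','bench_timer','wash_bottle','clear_dish']:
        for b in env.boxes_of(t,n)[:2]: print(t,b['uv'],round(b['p'],2),rng(d,b['uv']))
E
```

```text
{'time_s': 0.0, 'qpos': array([ 1.2,  0.3,  1.6,  0. ,  1.3, -0. ]), 'qvel': array([-0.,  0.,  0., -0.,  0., -0.]), 'joint_efforts': array([ -0. , -51.5, -36.7,   0. ,   0. ,  -0. ]), 'ee_pos': array([234.9, 632.1, 248.9]), 'ee_rot': array([[-0.9,  0.3, -0. ],
       [ 0.3,  0.9, -0. ],
       [ 0. , -0. , -1. ]]), 'ft_force': array([ 0.9, -0.5,  0.4]), 'wrist_torque': array([ 0.,  0., -0.]), 'grip_width': 1.002006358977154}
scene cam at [  46.1 -792.1  902.3]
instrument [278.3, 228.5] 0.88 [485.8 -38.4  71.1]
instrument [257.8, 220.6] 0.73 [453.4  25.3  67.8]
carousel [286.2, 219.0] 0.73 [520.5 -25.3  81.3]
carousel [330.4, 323.5] 0.24 [ 451.2 -345.5   13.1]
knob_grip [286.0, 219.9] 0.59 [518.7 -27.2  80.1]
shield_grip [271.1, 198.3] 0.73 [520.8  61.7  98.2]
shield_grip [198.2, 173.1] 0.53 [416.8 408.2  17.9]
vial_red [273.7, 237.9] 0.66 [472.4 -33.8  36.2]
vial_red [333.1, 322.6] 0.25 [ 458.2 -347.2   13.7]
vial_white [302.3, 207.4] 0.66 [598.8   7.7  66.2]
vial_black [296.8, 242.0] 0.56 [ 505.9 -105.5   63.4]
bench_timer [197.9, 172.4] 0.68 [418.3 415.4  16. ]
wash_bottle [314.7, 
[... 529 characters left out ...]
]
vial_red [293.2, 237.5] 0.6 [499.9 -58.   56.4]
vial_white [308.7, 214.8] 0.48 [604.9   6.2  61.5]
vial_brown [290.9, 227.2] 0.18 [504.8 -41.3  78.9]
vial_blue [321.6, 226.5] 0.47 [584.8 -74.9  68.1]
vial_black [308.5, 239.6] 0.44 [ 510.8 -109.6   71.8]
vial_black [293.2, 224.1] 0.37 [519.6 -32.1  78.9]
vial_pink [188.4, 194.1] 0.6 [420.2 422.1  16.9]
bench_timer [276.5, 244.1] 0.74 [443.2 -60.4  58.7]
bench_timer [187.0, 197.4] 0.72 [405.7 402.8  16.8]
wash_bottle [422.7, 293.6] 0.62 [ 565.  -436.2   79. ]
clear_dish [353.3, 316.3] 0.57 [ 451.1 -345.8   11.2]
wrist cam at [169. 658. 374.]
instrument [93.1, 413.4] 0.68 [501.8 195.6  14.9]
bench_timer [198.0, 332.7] 0.81 [404.8 446.1  17.1]
```

```bash
python3 - <<'E'
import cv2,numpy as np
a=cv2.imread('pics/scene0.png')[155:275,200:360]; b=cv2.imread('pics/side0.png')[165:285,210:370]
cv2.imwrite('pics/c1.png',np.vstack([cv2.resize(a,(640,480))[:300*2-0][:480],])); 
cv2.imwrite('pics/c1.png',cv2.resize(a,(800,600),interpolation=cv2.INTER_CUBIC))
E
```

```text
(no output)
```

View pics/c1.png

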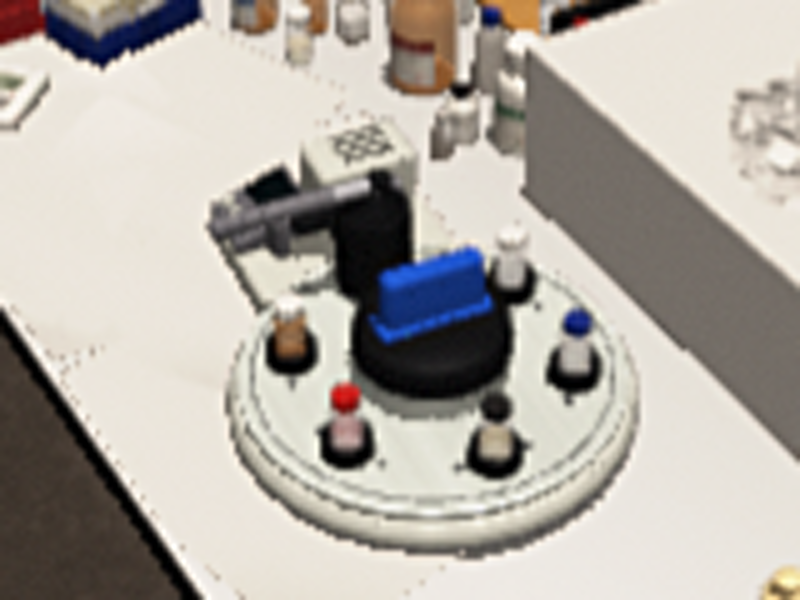

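The crop shows the closed shield with handle at (290,210). The red cap is at (345,395), two cups from the shield going counterclockwise, with brown between them. The carousel therefore has to turn about 120° clockwise. Next I'll get a closer look with the wrist camera.

```bash
python3 - <<'E'
from h import *
np.set_printoptions(precision=3,suppress=True)
s=env.read_state(); R=np.array(s['ee_rot']).reshape(3,3);print(R,s['qpos'])
d=env.get_image('wrist'); print(d['tool_from_camera'],d['camera_matrix'],d['k1'])
sc=cam('scene')
# caps: red blobs etc in crop px -> uv
for n,(u,v) in dict(red=(345,397),brown=(290,308),white=(512,238),blue=(577,322),black=(496,407)).items():
    print(n,atz(sc,(200+u/5,155+v/5),78))
print('handle ends',[rng(sc,(200+u/5,155+v/5)) for u,v in [(215,222),(290,205),(365,187)]])
for p in [(480,-30,330)]: print('delta',R.T@(np.array(p)-s['ee_pos']))
E
```

```text
[[-0.937  0.348 -0.   ]
 [ 0.348  0.937 -0.   ]
 [ 0.    -0.    -1.   ]] [ 1.178  0.264  1.604 -0.     1.274 -0.037]
[[  -0.      -0.961   -0.277   70.746]
 [   1.      -0.       0.       0.632]
 [  -0.      -0.277    0.961 -123.705]
 [   0.       0.       0.       1.   ]] [[291.435   0.    276.799]
 [  0.    291.435 208.007]
 [  0.      0.      1.   ]] -0.05484227911287291
red [447.595 -51.525  78.   ]
brown [457.34   30.208  78.   ]
white [603.602  15.02   78.   ]
blue [593.973 -68.418  78.   ]
black [ 515.402 -102.63    78.   ]
handle ends [array([435.084,  77.064, 120.387]), array([481.299,  70.111, 118.216]), array([529.071,  63.813, 116.018])]
delta [-460.41  -535.892  -79.716]
```

Emit:
apply_moves:
  moves:
    - [[-15,-18,-10],0,85]
    - [[-30,-35,-10],0,85]
    - [[-30,-35,-10],0,85]
    - [[-30,-35,-10],0,85]
    - [[-30,-35,-10],0,85]
    - [[-30,-35,0],0,85]
    - [[-30,-35,0],0,85]
    - [[-30,-35,0],0,85]
    - [[-30,-35,0],0,85]
    - [[-30,-35,0],0,85]
    - [[-30,-35,0],0,85]
    - [[-30,-35,0],0,85]
    - [[-30,-35,0],0,85]
    - [[-30,-35,0],0,85]
    - [[-30,-35,0],0,85]
    - [[-30,-28,0],0,85]
    - [[-15,-18,0],0,85]
    - [[0,0,0],0,85]

```text
time_s: 4.0
ee_pos: [492.8, -56.5, 300.3]
ee_rot: [[-0.936, 0.352, 0.0], [0.352, 0.936, -0.001], [-0.001, -0.001, -1.0]]
ft_force: [-0.9, -0.2, -0.2]
grip_width: 1.0
```

```bash
python3 - <<'E'
from h import *
np.set_printoptions(precision=2,suppress=True)
s=env.read_state(); print(s['time_s'],s['ee_pos'],s['qpos'],s['ee_rot'])
d=cam('wrist'); save(d,'w1.png')
for t in ['vial_red','vial_white','vial_brown','vial_blue','vial_black','knob_grip','shield_grip']:
    for b in env.boxes_of(t,'wrist')[:2]: print(t,b['uv'],round(b['p'],2),rng(d,b['uv']),atz(d,b['uv'],80))
np.savez('w1.npz',**{k:np.array(v) for k,v in d.items()})
E
```

```text
4.0 [492.83 -56.52 300.28] [-0.16 -0.11  1.91 -0.    1.34 -1.37] [[-0.94  0.35  0.  ]
 [ 0.35  0.94 -0.  ]
 [-0.   -0.   -1.  ]]
vial_red [269.1, 143.1] 0.76 [443.32 -46.79  83.11] [443.47 -46.93  80.  ]
vial_red [334.6, 128.2] 0.66 [453.86  28.88  82.45] [454.06  29.31  80.  ]
vial_white [358.8, 238.8] 0.61 [594.22  17.09  81.08] [594.75  17.24  80.  ]
vial_brown [334.2, 130.2] 0.63 [455.9   27.94  81.47] [456.02  28.2   80.  ]
vial_blue [92.8, 221.2] 0.74 [ 458.75 -342.19   13.72] [ 453.58 -291.9    80.  ]
vial_blue [292.5, 253.2] 0.6 [584.5  -68.76  78.06] [583.62 -68.54  80.  ]
vial_black [251.6, 210.1] 0.66 [510.7  -95.61  82.73] [511.37 -96.13  80.  ]
knob_grip [318.7, 193.4] 0.97 [509.96 -14.19 118.4 ] [520.41 -12.09  80.  ]
shield_grip [393.3, 166.6] 0.6 [510.18  69.34 118.15] [520.58  81.85  80.  ]
shield_grip [309.4, 182.9] 0.24 [497.75 -19.51 108.69] [504.2  -18.48  80.  ]
```

View pics/w1.png

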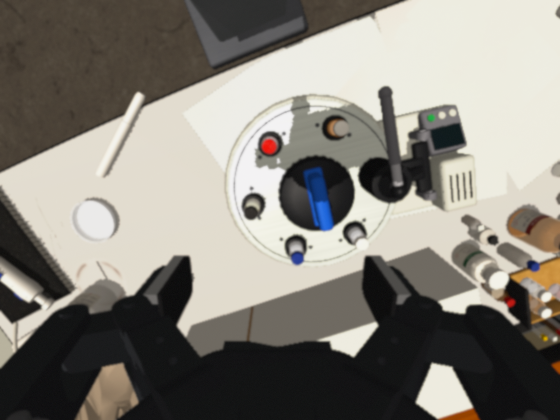

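The wrist view shows red at (269,145), the blue bar from (313,170) to (325,230) and the handle from (385,90) to (397,175). I'll refine these with the range map.

```bash
cat >> h.py <<'E'
def cloud(d):
    K=np.array(d['camera_matrix'],float); k=float(d['k1']); h,w=d['range_z'].shape
    v,u=np.mgrid[:h,:w]; q=np.stack([(u-K[0,2])/K[0,0],(v-K[1,2])/K[1,1]],-1); x=q.copy()
    for _ in range(30): x=q/(1+k*(x**2).sum(-1,keepdims=True))
    Z=d['range_z'][...,None]; P=np.concatenate([x*Z,Z],-1)
    R=np.array(d['R']); return (P-np.array(d['t']).ravel())@R
E
python3 - <<'E'
from h import *
from scipy import ndimage
from scipy.optimize import least_squares
np.set_printoptions(precision=2,suppress=True)
d=dict(np.load('w1.npz')); P=cloud(d); z=P[...,2]; ok=d['range_z']>0
near=ok&(np.hypot(P[...,0]-520,P[...,1]+17)<100)
L,n=ndimage.label(near&(z>76)&(z<90)&(np.hypot(P[...,0]-520,P[...,1]+17)>65))
C=[]
for i in range(1,n+1):
    m=L==i
    if m.sum()>=12: q=P[m]; c=(q.min(0)+q.max(0))/2; C.append(np.median(q,0)); print(m.sum(),np.median(q,0),c,np.ptp(q,axis=0))
im=d['img'].astype(int); blue=(im[...,2]>im[...,0]+60)&near&(z>108)&(np.hypot(P[...,0]-520,P[...,1]+17)<50)
def pca(m):
    q=P[m]; c=np.median(q,0); e=np.linalg.svd((q-q.mean(0))[:,:2])[2][0] if 0 else np.linalg.eigh(np.cov(q[:,:2].T))[1][:,1]
    t=(q[:,:2]-q.mean(0)[:2])@e; mid=q.mean(0)[:2]+e*(t.max()+t.min())/2; print(m.sum(),c,'mid',mid,'len',np.ptp(t),'ang',np.degrees(np.arctan2(e[1],e[0])),'z',np.percentile(q[:,2],[5,50,95]))
pca(blue)
pca(ok&(z>112)&(z<130)&(P[...,1]>55)&(P[...,1]<110)&(P[...,0]>400)&(P[...,0]<500))
E
```

```text
201 [455.63  35.64  82.51] [455.97  35.97  80.51] [17.04 17.11  8.64]
178 [446.23 -48.68  82.6 ] [446.2  -48.94  81.83] [16.73 17.03  5.33]
111 [513.77  57.78  82.96] [516.87  62.81  83.06] [14.69 29.73 13.86]
161 [514.03 -98.96  82.5 ] [514.63 -99.35  80.39] [16.99 16.81  8.  ]
158 [600.35  18.98  82.23] [601.58  19.36  80.49] [16.31 17.52  7.95]
149 [590.36 -65.14  82.18] [591.44 -65.51  80.04] [16.62 16.85  7.85]
795 [521.1  -15.25 117.46] mid [523.23 -15.35] len 61.84063452838191 ang 173.66178145255478 z [113.2  117.46 118.98]
942 [463.89  76.22 120.3 ] mid [464.57  76.28] len 72.03426164779921 ang 173.45948421382133 z [115.85 120.3  122.16]
```

Emit:
apply_moves:
  moves:
    - [[0,0,0],-0.124,30]
    - [[0,0,0],-0.124,30]
    - [[5,12,0],0,30]
    - [[10,26,10],0,30]
    - [[14,32,20],0,30]
    - [[14,32,30],0,30]
    - [[10,26,30],0,30]
    - [[0,2,30],0,30]
    - [[0,0,20],0,30]
    - [[0,0,0],0,30]
    - [[0,0,0],0,30]

```text
time_s: 5.5
ee_pos: [453.0, 81.9, 160.6]
ee_rot: [[-0.994, 0.108, -0.0], [0.108, 0.994, 0.0], [0.0, 0.0, -1.0]]
ft_force: [0.7, -0.4, 0.2]
grip_width: 0.348
```

```bash
python3 - <<'E'
from h import *
np.set_printoptions(precision=1,suppress=True,linewidth=160)
d=dict(np.load('w1.npz')); P=cloud(d); ok=d['range_z']>0
a=np.radians(-6.4); c,s_=np.cos(a),np.sin(a); Q=P[...,:2]-[523.2,-15]; x=Q[...,0]*c+Q[...,1]*s_; y=-Q[...,0]*s_+Q[...,1]*c
print('max height; rows y 50..230 step 20, cols x -140..100 step 20')
for yy in range(50,230,20):
    print(yy,[int(P[...,2][m].max()) if (m:=ok&(abs(x-xx)<10)&(abs(y-yy)<10)).any() else -1 for xx in range(-140,101,20)])
s=env.read_state(); print(s['ee_pos'],s['qpos'],s['grip_width'])
d=cam('wrist'); save(d,'w2.png')
d2=cam('side'); save(d2,'s2.png')
E
```

```text
max height; rows y 50..230 step 20, cols x -140..100 step 20
50 [3, 27, 37, 84, 84, 37, 77, 78, 76, 37, 84, 84, 36]
70 [4, 10, 120, 118, 118, 119, 118, 122, 118, 37, 37, 37, 36]
90 [8, 7, 124, 123, 123, 123, 122, 124, 122, 37, 36, 36, 1]
110 [6, 6, 7, 6, 35, 37, 99, 101, 99, 37, 36, 2, 1]
130 [6, 6, 7, 6, 30, 58, 61, 75, 62, 60, 30, 3, 2]
150 [6, 7, 8, 6, 43, 63, 60, 61, 62, 63, 64, 5, 2]
170 [6, 6, 7, 7, 46, 51, 56, 67, 67, 68, 68, 23, 2]
190 [6, 7, 6, 6, 45, 52, 56, 68, 68, 68, 68, 1, 1]
210 [7, 7, 6, 6, 42, 49, 54, 66, 66, 66, 66, -1, 29]
[453.   81.9 160.6] [ 0.1 -0.1  2.1  0.   1.1 -1.3] 0.34812073996057297
```

View pics/w2.png

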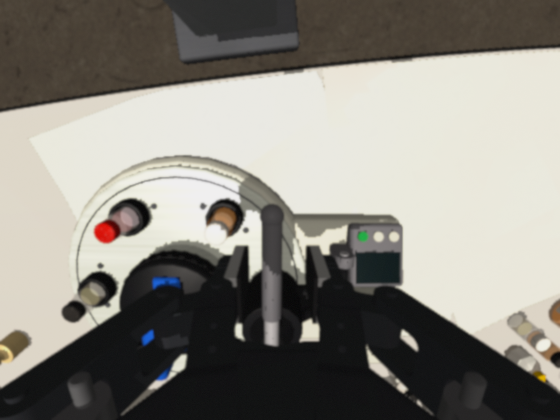

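The handle (272,210–330) lies between the fingers and about 4 mm to −y of the TCP. The brown cap (217,232) is clear. I'll lower onto the handle, cage it, and swing the shield open along its arc.

Emit:
apply_moves:
  moves:
    - [[0,-4,10],0,30]
    - [[0,0,20],0,28]
    - [[0,0,15],0,24]
    - [[0,0,0],0,20]
    - [[0,0,0],0,20]
    - [[0,0,0],0,20]

```text
time_s: 6.2
ee_pos: [453.9, 77.1, 116.4]
ee_rot: [[-0.994, 0.108, 0.002], [0.108, 0.994, 0.0], [-0.002, 0.0, -1.0]]
ft_force: [0.5, 0.3, 0.2]
grip_width: 0.234
```

Emit:
apply_moves:
  moves:
    - [[0,7,-6],0,20]
    - [[0,7,-5],0,20]
    - [[0,8,-4],0,20]
    - [[0,8,-4],0,20]
    - [[0,8,-3],0,20]
    - [[0,9,-2],0,20]
    - [[0,9,-1],0,20]
    - [[0,9,0],0,20]
    - [[0,9,1],0,20]
    - [[0,9,1],0,20]
    - [[0,9,2],0,20]
    - [[0,8,3],0,20]
    - [[0,8,4],0,20]
    - [[0,8,4],0,20]
    - [[0,0,0],0,20]

```text
time_s: 7.7
ee_pos: [464.8, 193.5, 124.2]
ee_rot: [[-0.994, 0.107, -0.002], [0.107, 0.994, 0.0], [0.002, 0.0, -1.0]]
ft_force: [0.2, 0.4, 1.1]
grip_width: 0.234
```

```bash
python3 - <<'E'
from h import *
d=cam('scene'); d2=cam('wrist')
a=cv2.cvtColor(np.hstack([cv2.resize(d['img'][155:275,200:360],(400,300),interpolation=cv2.INTER_CUBIC),cv2.resize(d2['img'],(400,300))]),cv2.COLOR_RGB2BGR)
cv2.imwrite('pics/p3.png',a)
E
```

```text
(no output)
```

View pics/p3.png

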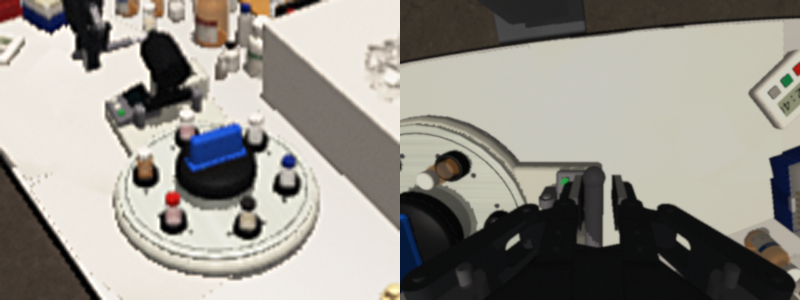

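Left half of the picture: shield open, pink vial now at the measuring position (185,120). Next step is to retreat upward and move over the knob.

Emit:
apply_moves:
  moves:
    - [[0,0,0],0,30]
    - [[0,0,-15],0,30]
    - [[0,0,-30],0,30]
    - [[0,0,-31],0,40]
    - [[-10,-20,0],0,40]
    - [[-16,-40,0],0,40]
    - [[-18,-45,0],0,40]
    - [[-18,-45,0],0,40]
    - [[-12,-31,10],0,40]
    - [[-6,-20,20],0,40]
    - [[0,0,25],0,40]
    - [[0,0,0],0,40]

```text
time_s: 9.0
ee_pos: [520.4, -16.7, 142.9]
ee_rot: [[-0.994, 0.11, -0.007], [0.11, 0.994, 0.001], [0.007, 0.0, -1.0]]
ft_force: [-2.2, 0.4, -0.6]
grip_width: 0.473
```

```bash
python3 - <<'E'
from h import *
np.set_printoptions(precision=2,suppress=True)
s=env.read_state(); print(s['ee_pos'],s['qpos'],s['grip_width'])
d=cam('wrist'); save(d,'w4.png')
P=cloud(d); im=d['img'].astype(int); m=(im[...,2]>im[...,0]+60)&(P[...,2]>112)&(P[...,2]<124)&(np.hypot(P[...,0]-523,P[...,1]+15)<45)
q=P[m]; print(m.sum(), q.mean(0),q.min(0),q.max(0))
E
```

```text
[520.39 -16.74 142.91] [-0.08  0.07  2.04  0.    1.04 -1.54] 0.4727164741431847
2696 [520.52 -14.52 117.09] [492.21 -24.91 112.02] [554.18  -4.   119.97]
```

View pics/w4.png

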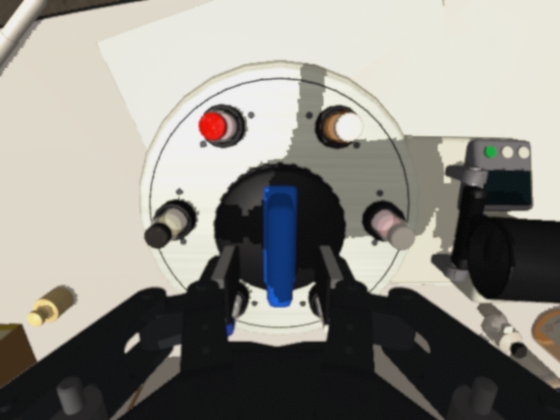

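The bar is centred between the fingers (280, 185–305). I'll shift about 2–3 mm to the axis, descend and grip.

Emit:
apply_moves:
  moves:
    - [[-2.6,2.3,10],0,40]
    - [[0,0,15],0,40]
    - [[0,0,13],0,40]
    - [[0,0,0],0,30]
    - [[0,0,0],0,10]
    - [[0,0,0],0,10]
    - [[0,0,0],0,10]
    - [[0,0,0],0,10]

```text
time_s: 9.85
ee_pos: [525.1, -15.2, 107.6]
ee_rot: [[-0.994, 0.107, -0.002], [0.107, 0.994, -0.002], [0.002, -0.003, -1.0]]
ft_force: [-0.9, -5.9, -4.7]
grip_width: 0.175
```

Emit:
apply_moves:
  moves:
    - [[0,0,4],0,10]
    - [[0,0,4],0,10]
    - [[0,0,4],0,10]
    - [[0,0,2],0,10]
    - [[0,0,0],0,10]

```text
time_s: 10.35
ee_pos: [525.3, -15.2, 96.1]
ee_rot: [[-0.994, 0.107, -0.002], [0.107, 0.994, -0.002], [0.002, -0.002, -1.0]]
ft_force: [-8.8, -5.4, 14.1]
grip_width: 0.174
```

Emit:
apply_moves:
  moves:
    - [[0,0,2],0,10]
    - [[0,0,0],0.05,10]
    - [[0,0,0],0.08,10]
    - [[0,0,0],0,10]

```text
time_s: 10.75
ee_pos: [525.4, -15.3, 95.5]
ee_rot: [[-0.972, 0.237, -0.002], [0.237, 0.972, -0.002], [0.002, -0.003, -1.0]]
ft_force: [-11.7, -5.9, 19.8]
grip_width: 0.177
```

Emit:
apply_moves:
  moves:
    - [[0,0,0],0.1,10]
    - [[0,0,0],0.1,10]
    - [[0,0,0],0,10]

```text
time_s: 11.05
ee_pos: [525.4, -15.4, 95.5]
ee_rot: [[-0.905, 0.425, -0.002], [0.425, 0.905, -0.003], [0.001, -0.003, -1.0]]
ft_force: [-12.7, -6.6, 19.3]
grip_width: 0.177
```

```bash
cat >> h.py <<'E'
def caps(d):
    from scipy import ndimage
    P=cloud(d); r=np.hypot(P[...,0]-523.2,P[...,1]+15)
    L,n=ndimage.label((d['range_z']>0)&(P[...,2]>76)&(P[...,2]<90)&(r>68)&(r<105))
    for i in range(1,n+1):
        m=L==i
        if m.sum()>60:
            c=np.median(P[m],0); print(m.sum(),c,'ang',np.degrees(np.arctan2(c[1]+15,c[0]-523.2))%360,'rgb',np.median(d['img'][m],0))
E
python3 - <<'E'
from h import *
np.set_printoptions(precision=2,suppress=True)
s=env.read_state(); print(s['ee_pos'],s['qpos'],s['ft_force'],s['wrist_torque'])
d=cam('wrist'); caps(d)
E
```

```text
[525.4  -15.4   95.46] [-0.08  0.14  2.07 -0.    0.94 -1.2 ] [-12.71  -6.64  19.3 ] [-0.6   1.9  -0.02]
1233 [440.21 -20.26  82.57] ang 183.62852448898067 rgb [226.  29.  20.]
1234 [475.64  54.52  82.42] ang 124.37527625390432 rgb [155. 147. 135.]
916 [487.58 -88.96  82.29] ang 244.28249120517592 rgb [50. 47. 43.]
923 [558.13  61.3   82.24] ang 65.39977800377709 rgb [228. 224. 211.]
```

The carousel follows the twist: red went from 203.8° to 183.6°. 101° (1.763 rad) remain, and the wrist has the range for it, so I'll continue in two parts.

Emit:
apply_moves:
  moves:
    - [[1.3,-0.6,0],0.05,10]
    - [[0,0,0],0.1,10]
    - [[0,0,0],0.1,10]
    - [[0,0,0],0.1,10]
    - [[0,0,0],0.1,10]
    - [[0,0,0],0.1,10]
    - [[0,0,0],0.1,10]
    - [[0,0,0],0.1,10]
    - [[0,0,0],0.1,10]
    - [[0,0,0],0,10]

```text
time_s: 12.1
ee_pos: [525.0, -15.8, 95.5]
ee_rot: [[-0.278, 0.961, 0.0], [0.961, 0.278, -0.003], [-0.003, -0.001, -1.0]]
ft_force: [-8.7, -7.4, 17.7]
grip_width: 0.172
```

```bash
python3 - <<'E'
from h import *
np.set_printoptions(precision=2,suppress=True)
s=env.read_state(); print(s['ee_pos'],s['qpos'],s['ft_force'],s['wrist_torque'])
d=cam('wrist'); caps(d)
E
```

```text
[524.97 -15.77  95.47] [-0.08  0.13  2.07 -0.    0.94 -0.35] [-8.68 -7.43 17.75] [-0.82  1.37 -0.03]
1228 [464.04  44.61  82.42] ang 134.78725102878832 rgb [225.  29.  21.]
1229 [544.14  67.79  82.4 ] ang 75.80294147883127 rgb [158. 150. 138.]
914 [443.98 -36.04  82.29] ang 194.87452224435734 rgb [52. 48. 44.]
906 [603.72   9.7   82.23] ang 17.050327223939448 rgb [243. 242. 233.]
```

Emit:
apply_moves:
  moves:
    - [[0,0,0],0.1,10]
    - [[0,0,0],0.1,10]
    - [[0,0,0],0.1,10]
    - [[0,0,0],0.1,10]
    - [[0,0,0],0.1,10]
    - [[0,0,0],0.1,10]
    - [[0,0,0],0.1,10]
    - [[0,0,0],0.1,10]
    - [[0,0,0],0.1,10]
    - [[0,0,0],0.01,10]
    - [[0,0,0],0,10]

```text
time_s: 13.25
ee_pos: [524.5, -15.7, 95.4]
ee_rot: [[0.586, 0.81, -0.001], [0.81, -0.586, -0.003], [-0.003, 0.001, -1.0]]
ft_force: [-12.0, -5.8, 19.6]
grip_width: 0.174
```

```bash
python3 - <<'E'
from h import *
np.set_printoptions(precision=2,suppress=True)
s=env.read_state(); print(s['ee_pos'],s['qpos'],s['ft_force'],s['wrist_torque'],np.degrees(np.arctan2(s['ee_rot'][1][0],s['ee_rot'][0][0])))
d=cam('wrist'); caps(d)
E
```

```text
[524.46 -15.72  95.45] [-0.08  0.13  2.07 -0.    0.94  0.55] [-11.96  -5.83  19.56] [-1.03  1.54 -0.11] 54.10729951898895
1234 [534.1   69.36  82.43] ang 82.63960281125146 rgb [121.  17.  13.]
1232 [601.43  20.46  82.4 ] ang 24.386155629315308 rgb [240. 240. 236.]
925 [458.26  35.59  82.25] ang 142.08085110381325 rgb [50. 46. 42.]
900 [592.64 -61.97  82.17] ang 325.9249020689013 rgb [240.  238.5 229. ]
```

Emit:
apply_moves:
  moves:
    - [[0,0,-4],0,10]
    - [[0,0,-4],0,10]
    - [[0,0,-4],0,10]
    - [[0,0,-3],0,10]
    - [[0,0,0],0,10]

```text
time_s: 13.8
ee_pos: [524.3, -15.7, 107.6]
ee_rot: [[0.586, 0.81, -0.0], [0.81, -0.586, -0.003], [-0.003, 0.002, -1.0]]
ft_force: [-2.2, -7.4, -0.3]
grip_width: 0.177
```

Emit:
apply_moves:
  moves:
    - [[0,0,0],0,40]
    - [[0,0,0],0,40]
    - [[0,0,0],0,40]
    - [[0,0,-20],0,40]
    - [[0,0,-35],0,40]
    - [[0,0,-37],0,40]
    - [[0,0,0],-0.14,30]
    - [[0,0,0],-0.14,30]
    - [[0,0,0],-0.14,30]
    - [[0,0,0],-0.14,30]
    - [[0,0,0],-0.14,30]
    - [[0,0,0],-0.14,30]
    - [[0,0,0],-0.14,30]
    - [[0,0,0],-0.14,30]
    - [[0,0,0],-0.14,30]
    - [[0,0,0],-0.14,30]
    - [[0,0,0],-0.14,30]
    - [[0,0,0],-0.14,30]
    - [[0,0,0],-0.14,30]
    - [[0,0,0],-0.14,30]

```text
time_s: 15.8
ee_pos: [525.0, -13.6, 199.6]
ee_rot: [[-0.973, 0.23, 0.001], [0.23, 0.973, 0.0], [-0.0, 0.0, -1.0]]
ft_force: [-0.2, -0.6, 0.5]
grip_width: 0.35
```

```bash
python3 - <<'E'
from h import *
np.set_printoptions(precision=2,suppress=True)
s=env.read_state(); print(s['time_s'],s['ee_pos'],s['qpos'],np.degrees(np.arctan2(s['ee_rot'][1][0],s['ee_rot'][0][0])))
d=cam('wrist'); caps(d)
P=cloud(d); im=d['img'].astype(int); r=np.hypot(P[...,0]-523,P[...,1]+15)
m=(im[...,2]>im[...,0]+60)&(P[...,2]>90)&(P[...,2]<124)&(r<45)
q=P[m]; e=np.linalg.eigh(np.cov(q[:,:2].T))[1][:,1]; print('bar',m.sum(),q.mean(0),np.percentile(q[:,2],[50,90,99]),np.degrees(np.arctan2(e[1],e[0])))
m=(P[...,2]>100)&(P[...,2]<170)&(P[...,1]>130)&(P[...,1]<240)&(P[...,0]>410)&(P[...,0]<505)&(d['range_z']>0)
if m.sum()>50: q=P[m]; print('handle',m.sum(),np.median(q,0),q.min(0),q.max(0))
save(d,'w5.png')
E
```

```text
15.8 [524.97 -13.58 199.56] [-0.07  0.02  1.98  0.    1.14 -1.41] 166.72855952460685
401 [455.39  34.94  82.48] ang 143.62835022751236 rgb [51. 48. 44.]
402 [446.71 -48.26  82.4 ] ang 203.50481718329215 rgb [ 43.5  63.  147. ]
353 [532.49  69.14  82.39] ang 83.70250985380183 rgb [122.  18.  15.]
327 [514.43 -97.75  82.19] ang 263.9493054022801 rgb [239. 238. 231.]
bar 2092 [521.2  -13.93 113.19] [116.92 118.49 119.25] 54.07464543745395
handle 1858 [475.73 185.79 128.44] [441.88 179.28 119.56] [505.   193.68 132.58]
```

View pics/w5.png

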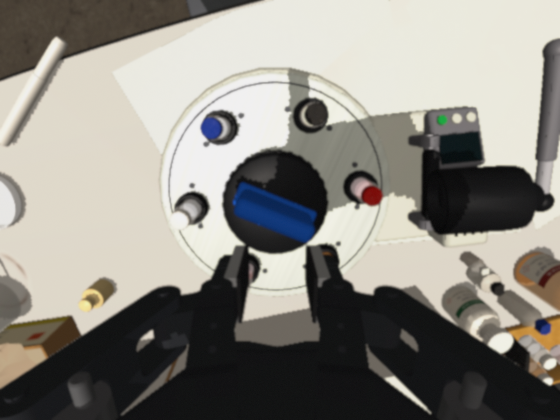

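Red is at 83.7°, which is the measuring direction. The bar top is back at 119 mm, so the knob is up, and the bar angle is 54°, which is 119.6° from the start. Back to the handle to close the shield.

Emit:
apply_moves:
  moves:
    - [[0,0,0],-0.124,30]
    - [[8,20,0],0,30]
    - [[16,38,0],0,30]
    - [[18,43,0],0,30]
    - [[18,43,0],0,30]
    - [[14,33,0],0,30]
    - [[8,18.4,0],0,30]
    - [[0,0,10],0,30]
    - [[0,0,14],0,30]
    - [[0,0,0],0,30]

```text
time_s: 16.85
ee_pos: [463.7, 188.1, 172.3]
ee_rot: [[-0.993, 0.115, -0.005], [0.115, 0.993, -0.002], [0.005, -0.003, -1.0]]
ft_force: [0.1, -0.4, 0.4]
grip_width: 0.354
```

```bash
python3 - <<'E'
from h import *
np.set_printoptions(precision=2,suppress=True)
s=env.read_state(); print(s['ee_pos'],s['grip_width'])
d=cam('wrist'); P=cloud(d)
m=(P[...,2]>110)&(P[...,2]<140)&(P[...,1]>165)&(P[...,1]<215)&(P[...,0]>435)&(P[...,0]<480)&(d['range_z']>0)
q=P[m]; print(m.sum(),np.median(q,0),q.min(0),q.max(0)); save(d,'w6.png')
y=q[:,1]-15+15+0.11*(q[:,0]-464); print('y at x=464',np.percentile(y,[2,50,98]))
E
```

```text
[463.73 188.12 172.25] 0.35413376551661785
1224 [459.1  191.51 129.98] [441.75 183.17 123.92] [479.96 200.01 133.63]
y at x=464 [184.91 191.25 197.39]
```

View pics/w6.png

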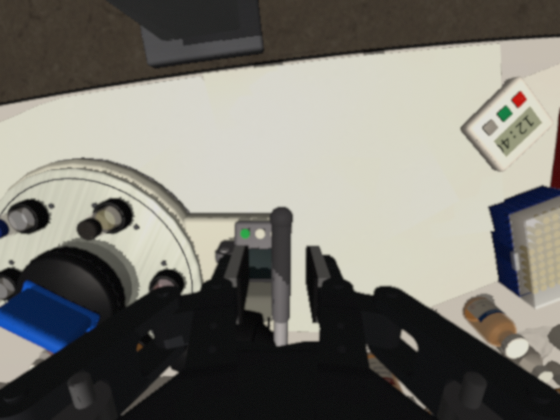

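The handle (281, 210–340) sits about 2.5 mm to +y of centre. I'll lower onto it, cage it, and swing back.

Emit:
apply_moves:
  moves:
    - [[0,2.5,12],0,30]
    - [[0,0,20],0,30]
    - [[0,0,14],0,26]
    - [[0,0,0],0,20]
    - [[0,0,0],0,20]

```text
time_s: 17.4
ee_pos: [465.6, 191.7, 128.8]
ee_rot: [[-0.993, 0.114, -0.001], [0.114, 0.993, -0.0], [0.001, -0.001, -1.0]]
ft_force: [0.5, -0.2, 0.3]
grip_width: 0.235
```

Emit:
apply_moves:
  moves:
    - [[0,-8,-4],0,20]
    - [[0,-8,-4],0,20]
    - [[0,-8,-3],0,20]
    - [[0,-9,-2],0,20]
    - [[0,-9,-1],0,20]
    - [[0,-9,-1],0,20]
    - [[0,-9,0],0,20]
    - [[0,-9,1],0,20]
    - [[0,-9,2],0,20]
    - [[0,-8,3],0,20]
    - [[0,-8,4],0,20]
    - [[0,-8,4],0,20]
    - [[0,-7,5],0,20]
    - [[0,-4,4],0,20]
    - [[0,0,0],0,20]

```text
time_s: 18.9
ee_pos: [451.9, 78.9, 120.1]
ee_rot: [[-0.993, 0.114, -0.002], [0.114, 0.993, -0.001], [0.002, -0.001, -1.0]]
ft_force: [-1.1, -0.5, -0.3]
grip_width: 0.23
```

Emit:
apply_moves:
  moves:
    - [[0,-3,1],0,20]
    - [[0,-2,1],0,20]
    - [[0,-1,0],0,20]
    - [[0,0,0],0,20]

```text
time_s: 19.3
ee_pos: [451.7, 75.2, 118.2]
ee_rot: [[-0.993, 0.114, -0.001], [0.114, 0.993, 0.003], [0.001, 0.003, -1.0]]
ft_force: [1.2, 7.1, -6.7]
grip_width: 0.234
```

Emit:
apply_moves:
  moves:
    - [[0,-2,0],0,20]
    - [[0,-2,0],0,20]
    - [[0,0,0],0,20]

```text
time_s: 19.6
ee_pos: [451.6, 74.3, 118.1]
ee_rot: [[-0.993, 0.116, 0.0], [0.116, 0.993, 0.009], [0.001, 0.009, -1.0]]
ft_force: [4.7, 20.3, -11.0]
grip_width: 0.237
```

Force climbed to 20 N over less than 1 mm of travel, so the shield has reached its stop. I'll relax, retreat and check.

Emit:
apply_moves:
  moves:
    - [[0,5,0],0,24]
    - [[0,0,0],0,30]
    - [[0,0,-15],0,30]
    - [[0,0,-30],0,30]
    - [[0,0,-40],0,30]
    - [[0,0,-45],0,30]
    - [[20,-20,-45],0,30]
    - [[20,-30,0],0,30]
    - [[0,-20,0],0,30]
    - [[0,0,0],0,30]

```text
time_s: 20.6
ee_pos: [405.6, 8.8, 292.6]
ee_rot: [[-0.993, 0.116, 0.002], [0.116, 0.993, -0.002], [-0.002, -0.002, -1.0]]
ft_force: [0.2, 0.6, -0.0]
grip_width: 0.351
```

```bash
python3 - <<'E'
from h import *
np.set_printoptions(precision=2,suppress=True)
s=env.read_state(); print(s['time_s'],s['ee_pos'],s['ft_force'])
d=cam('wrist'); caps(d); P=cloud(d); z=P[...,2]; ok=d['range_z']>0
m=ok&(z>112)&(z<135)&(P[...,1]>55)&(P[...,1]<110)&(P[...,0]>400)&(P[...,0]<500)
q=P[m]; e=np.linalg.eigh(np.cov(q[:,:2].T))[1][:,1]; t=(q[:,:2]-q.mean(0)[:2])@e
print('handle',m.sum(),np.median(q,0),q.mean(0)[:2]+e*(t.max()+t.min())/2,np.ptp(t),np.percentile(q[:,2],[5,50,95]))
im=d['img'].astype(int); m=(im[...,2]>im[...,0]+60)&ok&(z>90)&(z<124)&(np.hypot(P[...,0]-523,P[...,1]+15)<45)
print('bar',P[m].mean(0),np.percentile(P[m][:,2],[50,90,99]))
d2=cam('scene')
a=cv2.cvtColor(np.hstack([cv2.resize(d2['img'][155:275,200:360],(400,300),interpolation=cv2.INTER_CUBIC),cv2.resize(d['img'],(400,300))]),cv2.COLOR_RGB2BGR)
cv2.imwrite('pics/p7.png',a)
E
```

```text
20.6 [405.6    8.78 292.62] [ 0.21  0.6  -0.02]
169 [444.93 -48.99  82.13] ang 203.47036558380736 rgb [ 49.  67. 153.]
155 [454.4   34.86  82.27] ang 144.06627667944494 rgb [55. 51. 47.]
123 [512.24 -98.29  82.16] ang 262.50650085310133 rgb [235. 234. 228.]
133 [599.35  19.74  82.19] ang 24.5204334347211 rgb [239. 237. 227.]
90 [592.92 -61.79  82.25] ang 326.13367023826993 rgb [235. 233. 223.]
handle 717 [461.62  76.67 120.37] [464.59  76.63] 71.81086280242275 [116.27 120.37 122.18]
bar [520.41 -12.3  110.55] [115.24 118.3  119.13]
```

View pics/p7.png

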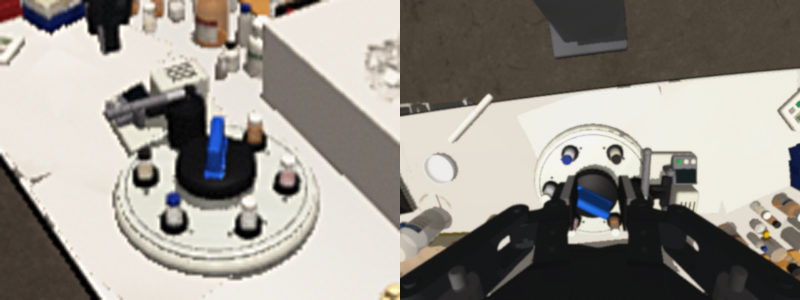

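The shield is down over the red vial. The handle is at (464.6, 76.6) with its top at 120.4 mm; before opening it was at (464.6, 76.3) and 120.3 mm. The knob is up, the other five vials are upright, and the robot is clear of everything.

```bash
python3 -c "
from station import env
print(env.finish_job())"
```

```text
the job is handed in; nothing more can be done
None
```

The red-capped vial is in the measuring position with the knob locked and the shield closed over it, and I handed the job in at about 21 s; the station reported no verdict.

I swung the shield open by its handle, then gripped and pressed the knob and turned it about 120° clockwise. I let it spring up and closed the shield until it met its stop at about 20 N.

Last checks:
- **Red vial:** it measured 83.7° against an expected 83.6° for the measuring position. That was just before the shield closed, which now hides it.
- **Knob:** the top of the grip bar is at 119 mm, the same as before I pressed it, so it is up and locked.
- **Shield:** the handle is within 0.4 mm of where it was when first closed.
- **Other vials:** all five stand upright, with cap tops near 82 mm.
- **Forces:** readings at the end of each move never exceeded about 24 N.

- **Single twist:** the task said the turn was too far for one twist, but the wrist had enough range to do it in one grip, so I never re-gripped.
- **Bystanders:** I did not re-measure the timer, wash bottle or petri dish at the end. The arm worked only at the instrument, and those I could see in the pictures looked undisturbed.

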